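Feel the track rollers for worn bearings and scrap the loose ones

TASK

Check the bearings of the two drop-in rollers in the middle of the packing track, the nearer one first: rock its tube away from you and then back towards you, just firmly enough to feel where its play ends, without wrenching it in the rails. Lift out any roller that rocks loosely on its axle and lay it down inside the grey scrap tote; leave a sound one seated in its slots, and do not disturb the other things on the bench.

Things in the scene. Friction and masses are not known exactly. Their poses are not given: they have to be found in the camera images.
- track: fixed roller-track section: steel side rails 440 mm long (its x), 88 mm high, 6 mm thick, centres 216 mm apart (its y), with four rollers 105 mm apart; the first and last are bolted in. Origin on the bench under its middle; x points away from the robot (turned by its yaw), z up. Slots for the two middle axles, open on top, 13.2 mm wide, 19 mm deep, at x = -52.5 and +52.5 mm. End stop plate at x = +218 mm, top 104 mm.
- tote: grey open scrap tote, fixed, 300 mm (its x) by 220 mm (its y) outside, 70 mm high, walls and floor 5 mm. Origin at the centre of its underside.
- roller_near (a point): centre of the grey tube of a drop-in roller, the nearer of the two middle ones (track x = -52.5 mm). Tube 50 mm thick, 200 mm long along y, centre 75 mm above the bench, turning freely on its axle. Site x: square to it, away from the robot. Play of tube on axle along x: sound about 0.8 mm in all, worn 8 mm (4 either way, under 2 N), then a hard stop. Starts centred. One, both or neither may be worn.
- axle_end_near (a point): left (+y) end of the near roller's steel axle, 120 mm from the roller's centre; the axle sits 12 mm square in its slots (0.6 mm free either way) and does not turn there. Axes as the roller's.
- axle_near: the whole near roller (axle and all it carries), origin in the middle of the axle, 75 mm above the bench when seated; about 0.5 kg; lifts straight up out of its slots
- roller_far (a point): centre of the grey tube of a drop-in roller, the farther of the two middle ones (track x = +52.5 mm). Tube 50 mm thick, 200 mm long along y, centre 75 mm above the bench, turning freely on its axle. Site x: square to it, away from the robot. Play of tube on axle along x: sound about 0.8 mm in all, worn 8 mm (4 either way, under 2 N), then a hard stop. Starts centred. One, both or neither may be worn.
- axle_end_far (a point): left (+y) end of the far roller's steel axle, 120 mm from the roller's centre; the axle sits 12 mm square in its slots (0.6 mm free either way) and does not turn there. Axes as the roller's.
- axle_far: the whole far roller (axle and all it carries), origin in the middle of the axle, 75 mm above the bench when seated; about 0.5 kg; lifts straight up out of its slots
- tape_roll: bystander: brown tape roll lying flat, 104 mm across, 50 mm high; origin at its underside. Leave alone.
- tape_gun: bystander: hand tape dispenser lying on its side, about 210 by 230 mm, 60 mm high; origin at its underside. Leave alone.
- marker: bystander: marker pen 120 mm long, 16 mm thick, lying along the left side of the track; origin at its underside. Leave alone.
- spanner: bystander: spanner 170 mm long, lying along the right side of the track; origin at its underside. Leave alone.
- screwdriver: bystander: screwdriver 190 mm long; origin at its underside. Leave alone.
- mug: bystander: white mug, 82 mm across, 92 mm high; origin at its underside. Leave alone.

How it is judged (in metres and radians):
On the way, in this order (a step that is already met when the one before it is completed fails the run):
1. the near roller pushed away from the robot until its bearing play is taken up ((x of roller_near in the frame of axle_end_near above 0.0015 m or (y of axle_end_near in the frame of roller_near above 0.12 m and x of roller_near in the frame of axle_end_near above 0.0002 m))), for 0.05 s.
2. the near roller pulled back towards the robot until its bearing play is taken up ((x of roller_near in the frame of axle_end_near below -0.0015 m or (y of axle_end_near in the frame of roller_near above 0.12 m and x of roller_near in the frame of axle_end_near below -0.0002 m))), for 0.05 s.
3. the far roller pushed away from the robot until its bearing play is taken up ((x of roller_far in the frame of axle_end_far above 0.0015 m or (y of axle_end_far in the frame of roller_far above 0.12 m and x of roller_far in the frame of axle_end_far above 0.0002 m))), for 0.05 s.
4. the far roller pulled back towards the robot until its bearing play is taken up ((x of roller_far in the frame of axle_end_far below -0.0015 m or (y of axle_end_far in the frame of roller_far above 0.12 m and x of roller_far in the frame of axle_end_far below -0.0002 m))), for 0.05 s.
At the end, for the whole second after the job is handed in: Every worn roller lies at rest on the tote's floor (centre within 120 by 90 mm of the tote's middle, 20 to 40 mm up); every sound one sits in its own slots (centre within 8 mm of slot line and middle, 71 to 79 mm up, in line within 0.05 rad) (((y of axle_end_near in the frame of roller_near above 0.12 m and (x of roller_near in the frame of track between -0.0605 and -0.0445 m and y of roller_near in the frame of track between -0.008 and 0.008 m and z of roller_near in the frame of track between 0.071 and 0.079 m and angle between the y axis of axle_end_near and the y axis of track, either way round below 0.05 rad)) or (y of axle_end_near in the frame of roller_near below 0.12 m and (x of roller_near in the frame of tote between -0.12 and 0.12 m and y of roller_near in the frame of tote between -0.09 and 0.09 m and z of roller_near in the frame of tote between 0.02 and 0.04 m and linear speed of axle_near below 0.02 m/s))) and ((y of axle_end_far in the frame of roller_far above 0.12 m and (x of roller_far in the frame of track between 0.0445 and 0.0605 m and y of roller_far in the frame of track between -0.008 and 0.008 m and z of roller_far in the frame of track between 0.071 and 0.079 m and angle between the y axis of axle_end_far and the y axis of track, either way round below 0.05 rad)) or (y of axle_end_far in the frame of roller_far below 0.12 m and (x of roller_far in the frame of tote between -0.12 and 0.12 m and y of roller_far in the frame of tote between -0.09 and 0.09 m and z of roller_far in the frame of tote between 0.02 and 0.04 m and linear speed of axle_far below 0.02 m/s)))); the robot touches nothing.
It fails at once if a bystander shoved or knocked over (moved more than 30 mm) (distance of any of tape_roll, tape_gun, marker, spanner, screwdriver, mug from where it was at the start of the episode above 0.03 m).
It fails at once if a roller wrenched against the track with more than 40 N (contact force between any of axle_near, axle_far and track above 40 N).
It fails at once if a roller dropped or thrown into the tote (faster than 0.7 m/s inside it; laid down from up to 20 mm is fine) ((horizontal distance between roller_near and tote below 0.13 m and height (world z) of roller_near below 0.09 m and linear speed of axle_near above 0.7 m/s) or (horizontal distance between roller_far and tote below 0.13 m and height (world z) of roller_far below 0.09 m and linear speed of axle_far above 0.7 m/s)).
It also fails if it takes over 70 s, if anything falls off the work surface, if the arm or the gripper's body presses on something with over 40 N, if the wrist force passes 120 N, or if a joint passes its speed limit or range.

ROBOT

A 6-joint arm with a two-finger parallel gripper is mounted at the origin on the work surface. World frame = base frame: x ahead of the robot, y to its left, z up, the work surface at z = 0. Lengths are in mm, angles in degrees, forces in N, time in s.
With the tool pointing down it reaches from about 350 to 850 mm from the base axis. Payload 8.1 kg.
Tool frame: the origin (TCP) lies midway between the tips of the shut fingers; the grasp point (between the pads) lies 19 mm behind it; z points along the fingers, y is the direction in which the jaws open and shut (so a half turn about z gives the same grasp; the last joint's range is limited). The gripper opens to 85 mm and grips with 20 to 120 N. Pads are 22 mm wide; open, the fingers measure 114 mm over their backs; the gripper's body (76 mm by 85 mm) begins 54 mm behind the grasp point. The pads swing forward as they close: fully open they stand 13 mm farther back than shut.
Start: joints at [-4.893, 7.471, 85.268, -0, 87.261, -4.893], TCP at [600.004, 0.022, 231.292] pointing down, gripper open.
Joint ranges: [-169.43, 169.43], [-51.17, 129.36], [1.28, 143.12], [-76.62, 256.62], [0, 156.53], [-152.29, 152.29]. Speed limits (degrees/s): [136.94, 136.94, 159.86, 180, 180, 180].

INTERFACE

Orientations are given as [roll, pitch, yaw] about the fixed x, y, z axes, in that order (R = Rz(yaw) Ry(pitch) Rx(roll)).
In Python, from bench import r gives the robot as it stands.
- The arm moves only by the shell command python3 -m jog 'ROWS' [FORCE]. ROWS is JSON, a list of rows, each a list of 5 numbers: the shift along the tool's x, y, z in m, then the turn about the tool's z in rad, then the opening, from 0 (shut) to 1 (fully open). A call has 1 to 20 rows; each row is the pose to reach, as a shift and turn from the pose measured when the call began, along the tool's axes at that moment; what a row does not reach only later rows make up. A row lasts 1/10 s, in which the tool goes at most 50 mm and 8.59 degrees, less where a joint would pass 70% of its speed; a pose out of reach is approached as far as the arm can. A call with a gripper value outside its range is refused whole. The fingers move at their own pace and stop on an object; FORCE is the grip in N (left out, the last holds). Time passes only in rows, so rows that repeat a pose let the fingers close. It gives the time, the measured TCP pose, the force and the opening at its end, in the units of the state.
- r.sense(): the state, without advancing time (a new reading comes with each control period).
- r.snapshot(name): name is "scene" or "side" or "wrist"; returns a dict with "pixels" (400x640x3 uint8, red, green, blue), "K" (3x3 intrinsics, pixels), "R" (3x3) and "t" (3): a world point X has camera coordinates R X + t. Camera axes: x right, y down, z forward; pixel columns grow to the right and rows downward; lengths in mm; the calibration is good to about 2 mm. A picture is of the moment at which its call begins. There is no depth.
- r.hand_in(): hands the job in, once; it reports no verdict.
The state is a dict: "time": time; "joint_pos": joint angles; "qd": joint speeds; "joint_efforts": joint torques, N m; "tool_pos": TCP position; "tcp_rot": TCP orientation; "ft_force": force on the tool from outside, world axes, zero at the start; "wrist_torque": the same for the moment, N m; "finger_gap": finger opening in mm.
Only numpy, scipy, OpenCV 4.12 (cv2) and the standard library are available. Lean on these libraries where they do the work, as an engineer would, in place of code of your own. Each camera call takes 0.05 s, during which the arm holds its last target.

## Working session

There is one attempt and no reset: what is moved stays moved. The work goes in short steps, Python scripts to look and compute and a shell command to move; the robot and the scene stay as the last step left them, time stands still between calls to the robot, and variables do not carry over. Pictures are saved under pics/ and viewed, and the job is handed in when it is done.

```bash
mkdir -p pics; ls
python3 - <<'E'
from bench import r
import cv2
s=r.sense(); print({k:v for k,v in s.items()})
for n in ["scene","side","wrist"]:
    d=r.snapshot(n); cv2.imwrite(f"pics/{n}0.png",d["pixels"][:,:,::-1]); print(n,d["K"].tolist(),d["R"].tolist(),d["t"].tolist())
E
```

```text
pics
{'time': 0.0, 'joint_pos': array([-4.89248945e+00,  7.51545584e+00,  8.53295643e+01, -4.83564418e-04,
        8.72622505e+01, -4.89278680e+00]), 'qd': array([ 0.05325332, -0.05803251,  0.01216464, -0.0837627 ,  0.03383405,
        0.00148938]), 'joint_efforts': array([-1.90700346e-03, -5.69404185e+01, -5.00557995e+01, -2.19391650e-04,
        1.44415747e-02,  7.24149572e-05]), 'tool_pos': array([5.99443654e+02, 7.28482589e-02, 2.30238085e+02]), 'tcp_rot': array([-1.79893079e+02, -8.66805305e-03,  9.00003128e+01]), 'ft_force': array([-0.99557494,  0.06397198, -0.32928073]), 'wrist_torque': array([-0.02608701,  0.03120039, -0.02118813]), 'finger_gap': 85.46472222097597}
scene [[417.5347085124829, 0.0, 323.1362607107849], [0.0, 417.5347085124829, 205.91534654150212], [0.0, 0.0, 1.0]] [[0.7852012754610608, 0.6192364650582133, 0.002270981402679987], [0.4049174869565439, -0.5106599603377874, -0.7584643918237732], [-0.46850910959246056, 0.5964667679343229, -0.6517105254473509]] [-382.0722213164959, -163.3320875008508, 1311.3889890597009]
side [[480.3532996828391, 0.0, 321.1005189001605], [0.0, 480.3532996828391, 192.15580050691264], [0.0, 0.0, 1.0]] [[-0.6959311311055943, -0.718096972666324, -0.004074138626633912], [-0.38873479700392394, 0.38149368091965646, -0.8386583505914011], [0.6037922808022692, -0.5820646950862354, -0.5446426097706291]] [347.18082274549, 269.5897581321501, 1064.599657001494]
wrist [[337.1486589254263, 0.0, 321.68536048150906], [0.0, 337.1486589254263, 194.76384263444336], [0.0, 0.0, 1.0]] [[0.9999994086257892, 0.00031034829229506706, -0.0010423204934668056], [0.000573686897040051, -0.9647576295505503, 0.2631394822282448], [-0.0009239217595640547, -0.26313992457995056, -0.9647572370605164]] [-599.204500854573, -34.013630052689685, 377.7132415351602]
```

View pics/scene0.png

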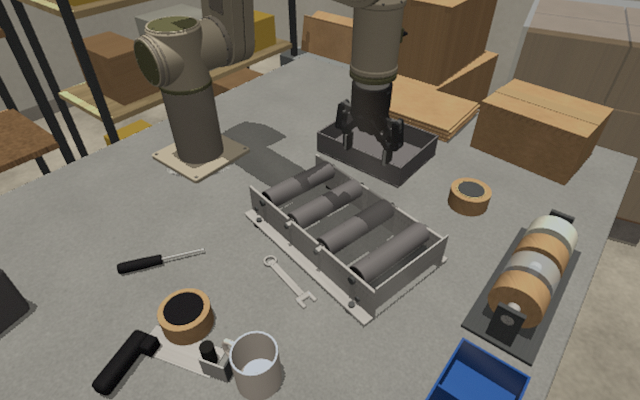

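View pics/side0.png

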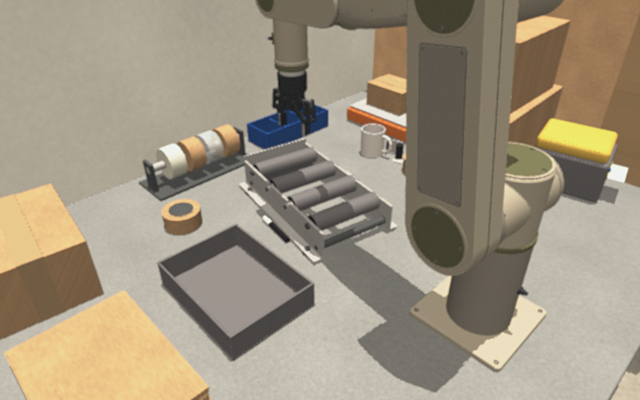

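View pics/wrist0.png

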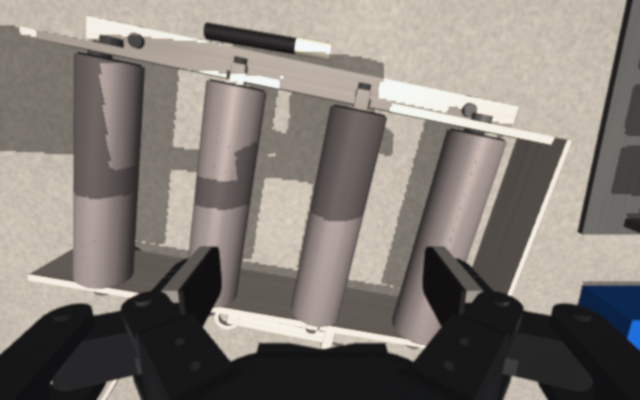

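```bash
cat > h.py <<'E'
import numpy as np, cv2
def ray(d,u,v,z):
    K,R,t=map(np.array,(d["K"],d["R"],d["t"])); c=-R.T@t
    w=R.T@np.linalg.inv(K)@np.array([u,v,1.]); return c+w*(z-c[2])/w[2]
def proj(d,X):
    p=np.array(d["K"])@(np.array(d["R"])@np.array(X,float)+d["t"]); return p[:2]/p[2]
def crop(d,x0,y0,x1,y1,s,name):
    im=d["pixels"][y0:y1,x0:x1,::-1]; cv2.imwrite("pics/"+name,cv2.resize(im,None,fx=s,fy=s,interpolation=cv2.INTER_CUBIC))
E
python3 - <<'E'
from bench import r
from h import *
d=r.snapshot("wrist"); crop(d,180,40,420,200,3.3,"w1.png"); crop(d,180,200,420,360,3.3,"w2.png")
d=r.snapshot("side"); crop(d,140,210,340,360,4,"s1.png")
E
```

```text
(no output)
```

View pics/w1.png

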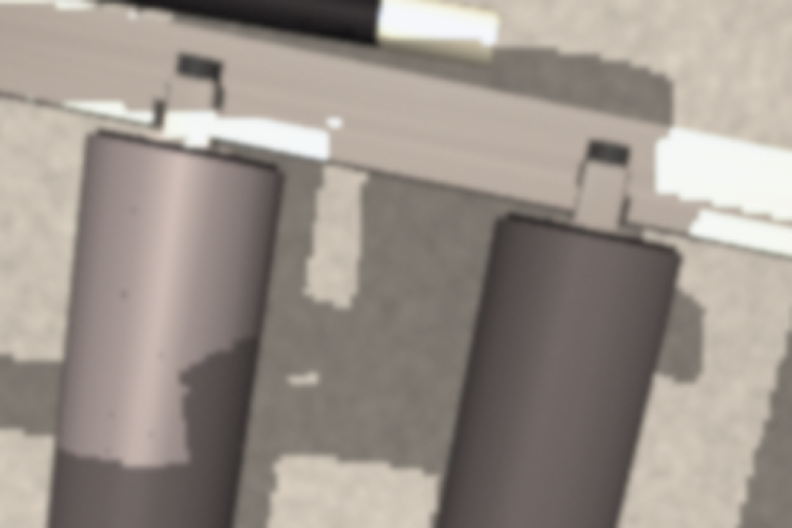

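View pics/w2.png

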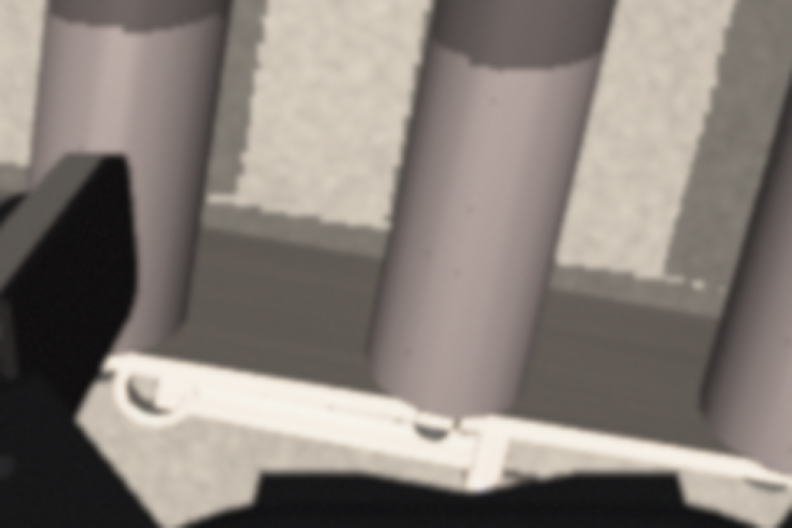

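View pics/s1.png

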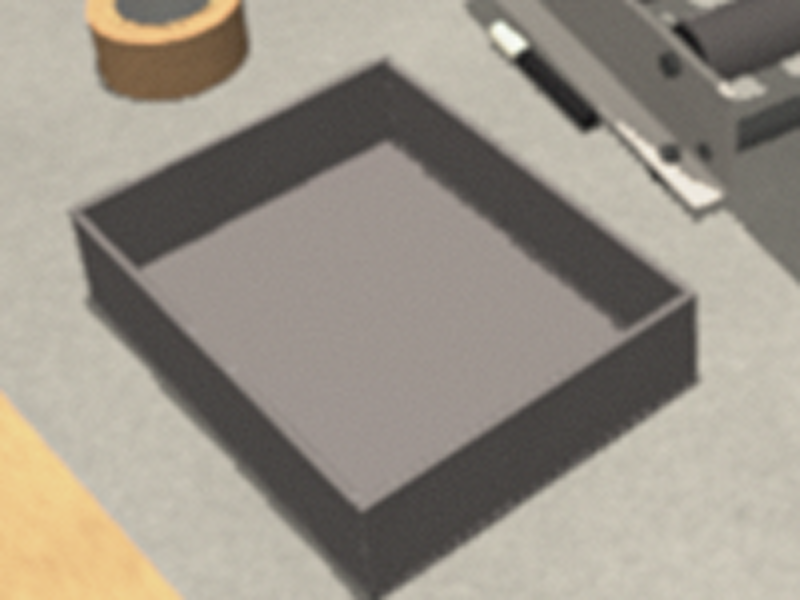

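```bash
cat > m.py <<'E'
from bench import r
from h import *
d=r.snapshot("wrist")
K,R,t=map(np.array,(d["K"],d["R"],d["t"])); c=-R.T@t
f=lambda x,y,oy:(180+x/3.3,oy+y/3.3)
def edge(p,q,sgn):
    a,b=[R.T@np.linalg.inv(K)@np.array([*u,1.]) for u in (p,q)]
    n=np.cross(a,b); n/=np.linalg.norm(n)
    if n[0]*sgn<0:n=-n   # n points inward
    # n.(X-c)=25, z=75, for y=Y: x
    return lambda y: c[0]+(25-n[1]*(y-c[1])-n[2]*(75-c[2]))/n[0]
T={'near':[((90,140),40),((33,150),200),((279,180),40),((188,290),200)],
   'far':[((503,225),40),((375,345),200),((677,265),40),((536,330),200)]}
for k,v in T.items():
    P=[f(*p,o) for p,o in v]
    L=edge(P[0],P[1],1); Rr=edge(P[2],P[3],-1)
    for y in (-100,0,100): print(k,y,round(L(y),1),round(Rr(y),1))
for n,p in (('near',(200,78)),('far',(607,163))): print(n,'axle left end',ray(d,*f(*p,40),81).round(1))
s=r.snapshot("side")
g=lambda x,y:(140+x/4,210+y/4)
C=[ray(s,*g(*p),70) for p in ((387,62),(692,293),(365,507),(75,212))]
print(np.round(C,1), np.mean(C,0).round(1))
for i in range(4):
    e=C[(i+1)%4]-C[i]; print(np.linalg.norm(e).round(1), np.degrees(np.arctan2(e[1],e[0])).round(1))
E
python3 m.py
```

```text
near -100 493.6 491.9
near 0 513.6 511.2
near 100 533.7 530.5
far -100 602.6 599.2
far 0 622.2 618.5
far 100 641.7 637.8
near axle left end [533.8  97.4  81. ]
far axle left end [634.6  77.5  81. ]
[[559.6 240.2  70. ]
 [271.4 244.7  70. ]
 [274.9 457.9  70. ]
 [567.8 453.2  70. ]] [418.4 349.   70. ]
288.2 179.1
213.2 89.1
293.0 -0.9
213.1 -92.2
```

```bash
python3 -m jog '[[-0.01,-0.045,0.03,0.1,1],[-0.0206,-0.0904,0.06,0.194,0.85],[-0.0206,-0.0904,0.08,0.194,0.8],[-0.0206,-0.0904,0.08,0.194,0.8],[-0.0206,-0.0904,0.08,0.194,0.8]]'
python3 - <<'E'
from bench import r
from h import *
d=r.snapshot("wrist"); crop(d,0,0,640,400,1.25,"w3.png")
s=r.sense();print(s["tool_pos"],s["tcp_rot"],s["ft_force"],s["finger_gap"])
E
```

```text
time: 0.85
tool_pos: [510.0, -20.6, 152.0]
tcp_rot: [180.0, -0.0, 78.9]
ft_force: [-0.0, 0.6, 1.2]
finger_gap: 67.9
[511.18607408 -20.62350871 153.07740993] [ 1.79858757e+02 -1.20698076e-02  7.89052852e+01] [0.21388797 0.27250793 0.11501829] 67.95389695507657
```

View pics/w3.png

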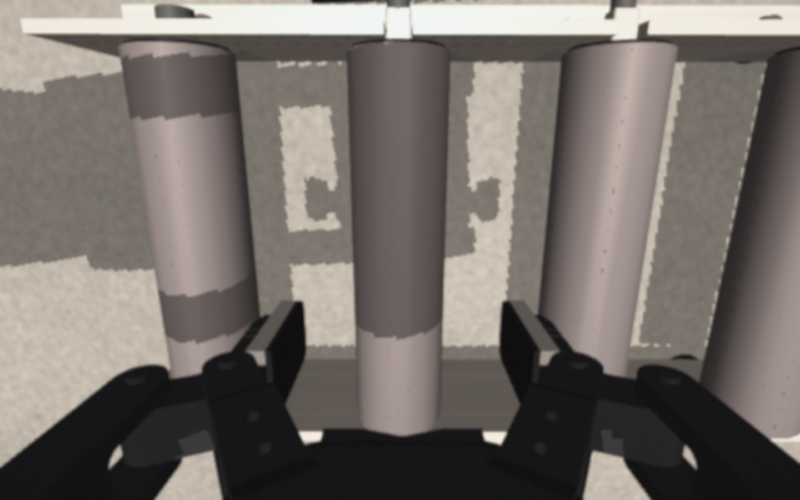

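```bash
python3 -m jog '[[0,0,0.04,0,0.8],[0,0,0.08,0,0.8],[0,0,0.098,0,0.8],[0,0,0.098,0,0.8]]'
python3 - <<'E'
from bench import r
for i in range(5):
  s=r.sense();print(s["time"],s["tool_pos"],s["tcp_rot"],s["ft_force"],s["finger_gap"])
E
python3 -m jog '[[0,0.002,0,0,0.8]]';python3 -m jog '[[0,0.002,0,0,0.8]]'; python3 -m jog '[[0,0.002,0,0,0.8]]'
```

```text
time: 1.3
tool_pos: [511.3, -20.3, 53.8]
tcp_rot: [-180.0, -0.0, 78.9]
ft_force: [0.1, 0.0, -0.3]
finger_gap: 68.3
1.3 [511.2592696  -20.28390705  53.77102551] [-1.79985737e+02 -9.73612394e-03  7.89412486e+01] [ 0.07831541  0.00094608 -0.25991095] 68.29598790542076
1.3 [511.2592696  -20.28390705  53.77102551] [-1.79985737e+02 -9.73612394e-03  7.89412486e+01] [ 0.07831541  0.00094608 -0.25991095] 68.29598790542076
1.3 [511.2592696  -20.28390705  53.77102551] [-1.79985737e+02 -9.73612394e-03  7.89412486e+01] [ 0.07831541  0.00094608 -0.25991095] 68.29598790542076
1.3 [511.2592696  -20.28390705  53.77102551] [-1.79985737e+02 -9.73612394e-03  7.89412486e+01] [ 0.07831541  0.00094608 -0.25991095] 68.29598790542076
1.3 [511.2592696  -20.28390705  53.77102551] [-1.79985737e+02 -9.73612394e-03  7.89412486e+01] [ 0.07831541  0.00094608 -0.25991095] 68.29598790542076
time: 1.4
tool_pos: [515.3, -20.7, 55.8]
tcp_rot: [179.9, -0.0, 79.0]
ft_force: [0.6, -0.8, 0.7]
finger_gap: 68.4
time: 1.5
tool_pos: [518.9, -21.2, 57.9]
tcp_rot: [179.8, -0.0, 79.0]
ft_force: [-13.7, 0.8, 1.5]
finger_gap: 68.3
time: 1.6
tool_pos: [519.1, -21.2, 58.4]
tcp_rot: [-179.9, -0.0, 79.0]
ft_force: [-20.3, 1.9, -0.3]
finger_gap: 68.4
```

```bash
python3 - <<'E'
from bench import r
from h import *
d=r.snapshot("wrist"); crop(d,0,0,640,400,1.25,"w4.png")
s=r.sense();print(s["tool_pos"],s["tcp_rot"],s["ft_force"],s["finger_gap"])
E
python3 -m jog '[[0,-0.008,0.003,0,0.8],[0,-0.014,0.003,0,0.8]]';python3 -m jog '[[0,-0.002,0,0,0.8]]'
```

```text
[518.87016522 -21.16942461  58.33201364] [-1.79901535e+02 -5.89644406e-04  7.90105757e+01] [-12.74026142   1.39504589   1.34224093] 68.18712597598655
time: 1.85
tool_pos: [506.1, -18.6, 56.8]
tcp_rot: [180.0, -0.0, 79.0]
ft_force: [-0.3, -0.5, 0.1]
finger_gap: 68.7
time: 1.95
tool_pos: [504.7, -18.2, 57.8]
tcp_rot: [179.8, -0.0, 79.0]
ft_force: [0.3, 1.1, 0.3]
finger_gap: 68.5
```

View pics/w4.png

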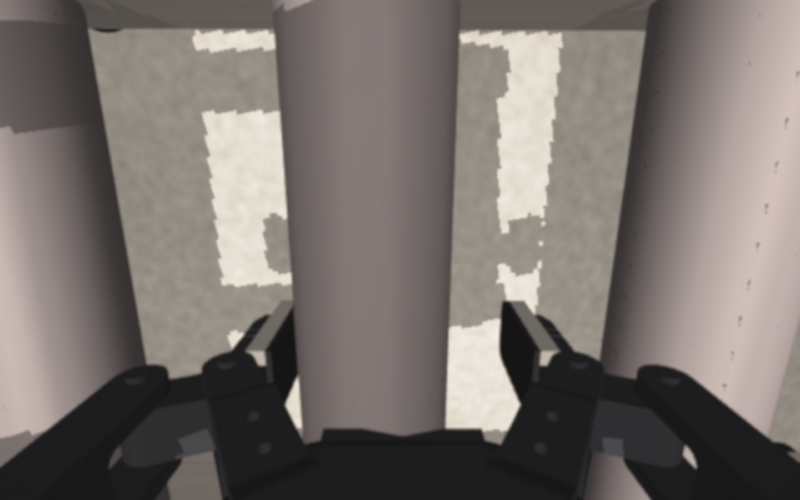

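```bash
python3 -m jog '[[0,-0.002,0.001,0,0.8]]';python3 -m jog '[[0,-0.002,0.001,0,0.8]]'
```

```text
time: 2.05
tool_pos: [503.8, -17.9, 58.1]
tcp_rot: [179.7, -0.0, 79.0]
ft_force: [1.0, 0.2, 0.3]
finger_gap: 68.6
time: 2.15
tool_pos: [502.5, -17.6, 57.9]
tcp_rot: [179.6, -0.0, 79.0]
ft_force: [0.1, 0.1, 0.8]
finger_gap: 68.3
```

```bash
python3 -m jog '[[0,-0.002,0.001,0,0.8]]';python3 -m jog '[[0,-0.002,0.001,0,0.8]]';python3 -m jog '[[0,-0.0015,0.001,0,0.8]]'
```

```text
time: 2.25
tool_pos: [500.9, -17.2, 57.3]
tcp_rot: [179.5, -0.0, 79.0]
ft_force: [-0.2, -0.2, -1.2]
finger_gap: 68.5
time: 2.35
tool_pos: [499.3, -16.9, 56.6]
tcp_rot: [179.4, -0.0, 79.0]
ft_force: [1.7, -0.0, -0.4]
finger_gap: 68.3
time: 2.45
tool_pos: [498.5, -16.8, 55.9]
tcp_rot: [179.3, -0.0, 79.0]
ft_force: [2.7, -0.6, 0.3]
finger_gap: 68.4
```

```bash
python3 -m jog '[[0,-0.0015,0.0,0,0.8]]';python3 -m jog '[[0,-0.0015,0.0,0,0.8]]'
```

```text
time: 2.55
tool_pos: [498.3, -16.7, 56.4]
tcp_rot: [179.2, -0.1, 79.0]
ft_force: [7.7, -1.2, 0.1]
finger_gap: 68.2
time: 2.65
tool_pos: [498.3, -16.7, 57.2]
tcp_rot: [179.0, -0.1, 79.0]
ft_force: [6.8, -0.8, -0.5]
finger_gap: 68.0
```

```bash
python3 -m jog '[[0,-0.0015,0.0,0,0.8],[0,-0.003,0,0,0.8]]'
python3 - <<'E'
from bench import r
from h import *
d=r.snapshot("wrist"); crop(d,0,0,640,400,1.25,"w5.png")
s=r.sense();print(s["tool_pos"],s["tcp_rot"],s["ft_force"],s["finger_gap"])
E
```

```text
time: 2.85
tool_pos: [498.1, -16.7, 58.6]
tcp_rot: [178.6, -0.1, 79.0]
ft_force: [12.1, -2.7, 0.2]
finger_gap: 68.2
[498.20990407 -16.68958366  58.73832947] [ 1.78572673e+02 -7.08686900e-02  7.90016549e+01] [ 8.99704232 -1.76268489  0.32095126] 68.51884984887592
```

View pics/w5.png

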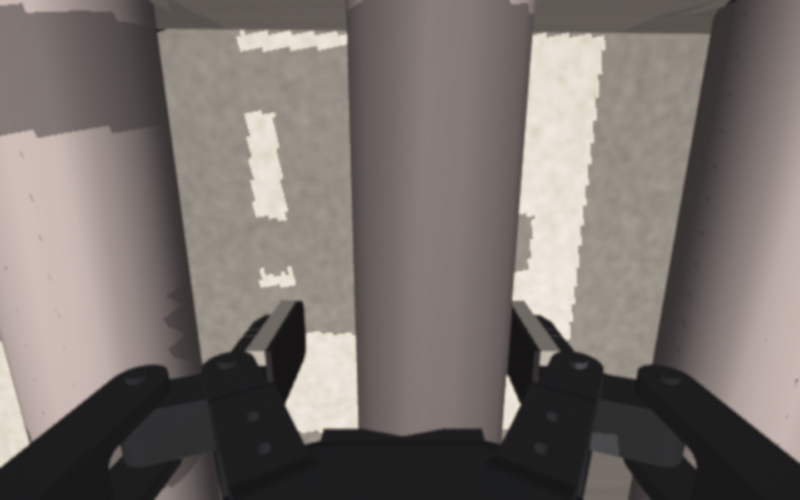

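```bash
python3 -m jog '[[0,0.0105,0,0,0.8],[0,0.0105,-0.04,0,0.8],[0,0.0105,-0.065,0,0.8],[0,0.06,-0.065,0,0.8],[0,0.105,-0.065,0,0.8],[0,0.1155,-0.065,0,0.8],[0,0.1155,-0.065,0,0.8]]'
python3 - <<'E'
from bench import r
from h import *
d=r.snapshot("wrist"); crop(d,0,0,640,400,1.25,"w6.png")
s=r.sense();print(s["tool_pos"],s["tcp_rot"],s["ft_force"],s["finger_gap"],s["joint_pos"])
E
```

```text
time: 3.6
tool_pos: [610.7, -38.8, 125.8]
tcp_rot: [178.6, -0.1, 79.0]
ft_force: [-0.3, 1.1, 0.1]
finger_gap: 68.5
[609.52526099 -38.507397   125.67665418] [ 1.78687674e+02 -6.76047910e-02  7.89926389e+01] [ 0.0083225  -0.47413331  0.07362885] 68.58861462508587 [-8.42890538e+00  1.19455522e+01  9.15259710e+01  8.77630600e-03
  7.52144385e+01  2.57708751e+00]
```

View pics/w6.png

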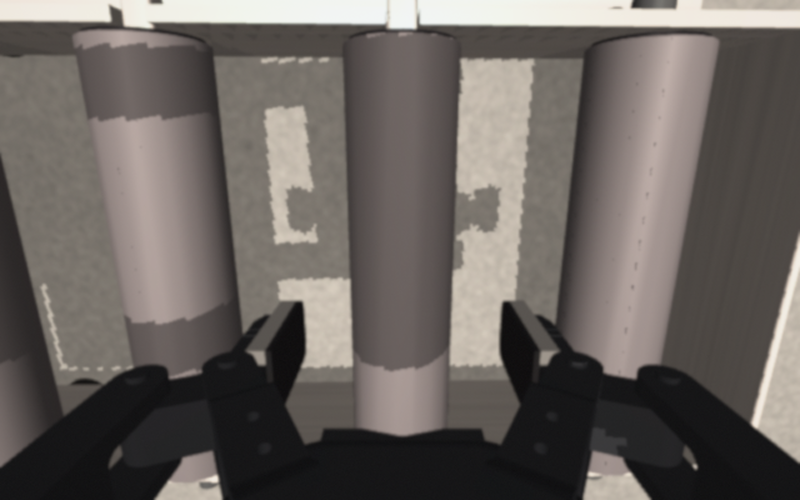

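```bash
python3 -m jog '[[0,0,0.04,0,0.8],[0,0,0.07,0,0.8],[0,0.004,0.07,0,0.8],[0,0.006,0.07,0,0.8],[0,0.008,0.07,0,0.8]]'; python3 -m jog '[[0,0.001,0,0,0.8],[0,0.002,0,0,0.8]]'
```

```text
time: 4.15
tool_pos: [620.4, -40.4, 58.5]
tcp_rot: [178.5, -0.1, 79.0]
ft_force: [0.2, -0.5, -0.2]
finger_gap: 67.9
time: 4.35
tool_pos: [622.1, -40.7, 60.0]
tcp_rot: [178.5, -0.1, 79.0]
ft_force: [-7.7, 1.2, -1.0]
finger_gap: 68.5
```

```bash
python3 -m jog '[[0,0.001,0.002,0,0.8],[0,0.002,0.003,0,0.8]]'
```

```text
time: 4.55
tool_pos: [622.3, -40.7, 57.2]
tcp_rot: [178.8, -0.1, 79.0]
ft_force: [-11.9, 1.4, -0.3]
finger_gap: 68.0
```

```bash
python3 - <<'E'
from bench import r
from h import *
d=r.snapshot("wrist"); crop(d,0,0,640,400,1.25,"w7.png")
E
python3 -m jog '[[0,-0.006,0,0,0.8],[0,-0.012,0,0,0.8],[0,-0.016,0,0,0.8],[0,-0.018,0,0,0.8]]'; python3 -m jog '[[0,-0.001,0,0,0.8],[0,-0.002,0,0,0.8]]'; python3 -m jog '[[0,-0.001,0,0,0.8],[0,-0.002,0,0,0.8]]'
```

```text
time: 5.0
tool_pos: [604.7, -37.3, 57.3]
tcp_rot: [178.7, -0.1, 79.0]
ft_force: [0.6, 0.1, 0.0]
finger_gap: 68.1
time: 5.2
tool_pos: [603.1, -36.9, 57.7]
tcp_rot: [178.6, -0.1, 79.0]
ft_force: [0.9, -0.6, -0.3]
finger_gap: 68.3
time: 5.4
tool_pos: [601.9, -36.7, 58.2]
tcp_rot: [178.5, -0.1, 79.0]
ft_force: [3.4, 0.4, 0.2]
finger_gap: 68.2
```

```bash
python3 -m jog '[[0,-0.001,0,0,0.8],[0,-0.002,0,0,0.8]]'; python3 -m jog '[[0,-0.001,0,0,0.8],[0,-0.002,0,0,0.8]]'
```

```text
time: 5.6
tool_pos: [601.5, -36.6, 59.0]
tcp_rot: [178.3, -0.1, 79.0]
ft_force: [8.9, -2.1, -0.6]
finger_gap: 68.6
time: 5.8
tool_pos: [601.5, -36.6, 60.1]
tcp_rot: [178.1, -0.1, 79.0]
ft_force: [10.7, -2.2, -0.8]
finger_gap: 68.8
```

Run:
```python
from bench import r
from h import *
d=r.snapshot("wrist"); crop(d,0,0,640,400,1.25,"w8.png")
d=r.snapshot("side"); crop(d,230,130,410,260,4.4,"s2.png")
a=cv2.imread("pics/w7.png");b=cv2.imread("pics/w8.png")
cv2.imwrite("pics/cmp.png",np.vstack([a[20:300],b[20:300]]))
```

```text
(no output)
```

View pics/cmp.png

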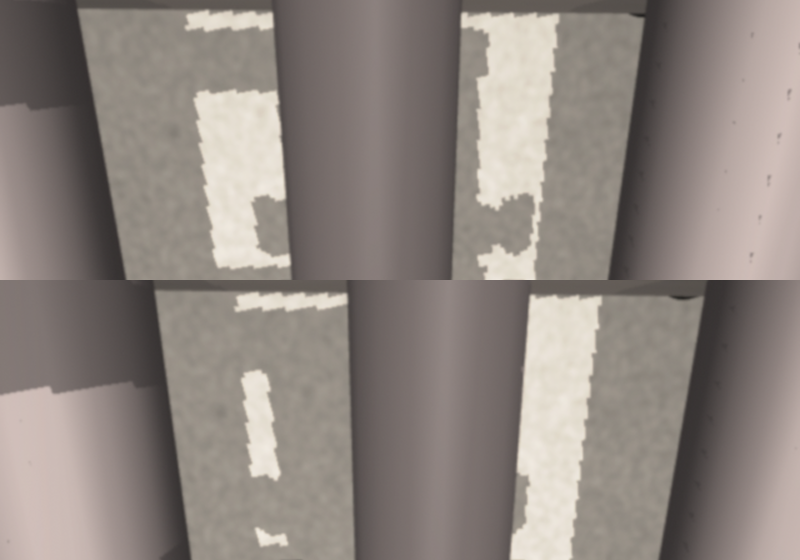

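View pics/s2.png

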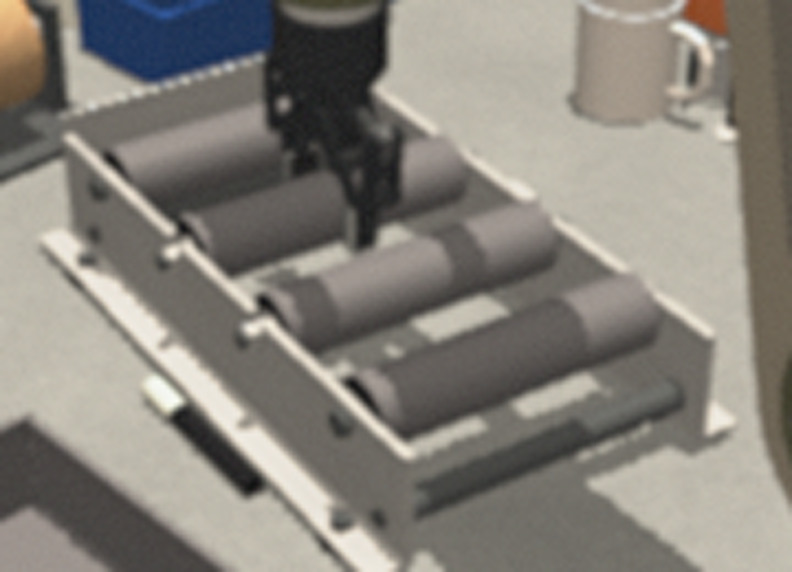

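```bash
python3 -m jog '[[0,0.006,0,0,0.8],[0,0.0105,0,0,0.8],[0,0.0105,-0.04,0,0.8],[0,0.0105,-0.08,0,0.8],[0,0.0105,-0.12,0,0.8],[0,0.0105,-0.16,0,0.8],[0,0.0105,-0.16,0,0.8],[0,0.0105,-0.16,0,0.8]]'
python3 - <<'E'
from bench import r
from h import *
d=r.snapshot("wrist"); crop(d,0,0,640,400,1.25,"w9.png")
d=r.snapshot("scene"); crop(d,230,140,460,330,3.4,"c9.png")
s=r.sense();print(s["tool_pos"],s["ft_force"])
E
```

```text
time: 6.7
tool_pos: [607.2, -37.9, 221.7]
tcp_rot: [178.0, -0.1, 79.0]
ft_force: [-0.4, 0.0, -1.0]
finger_gap: 68.1
[605.61065692 -37.7076257  218.64855935] [ 0.62170838  0.5126338  -0.40145714]
```

View pics/w9.png

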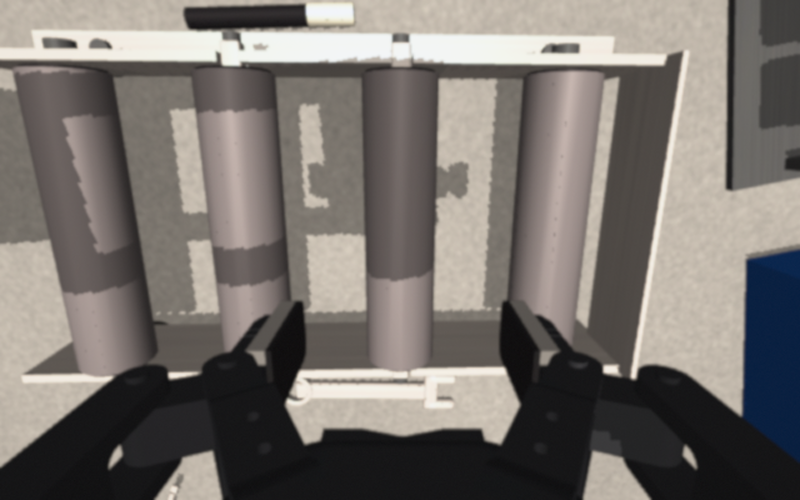

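View pics/c9.png

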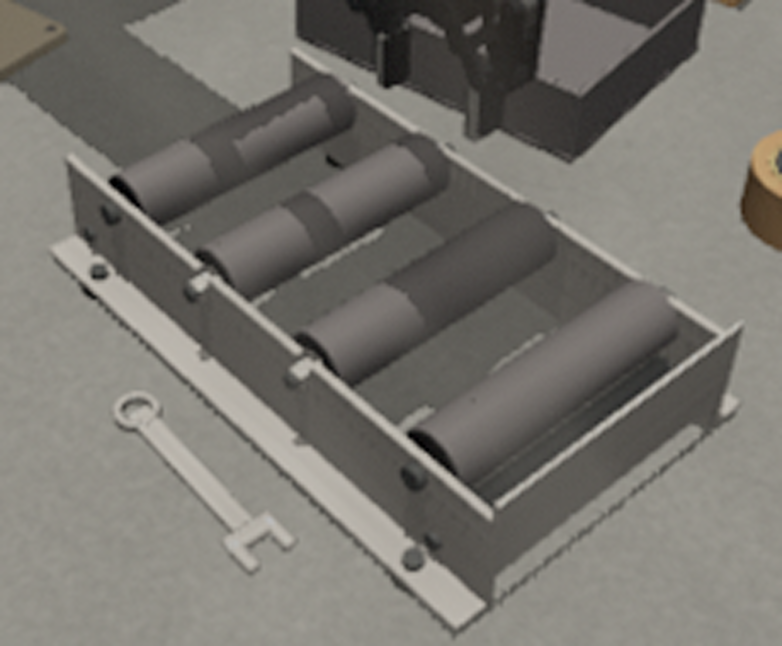

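```bash
python3 -c "
from bench import r
print(r.hand_in())"
```

```text
the job is handed in; nothing more can be done
None
```

I rocked both middle rollers away and then back, the near one first. Both felt sound, so I left them seated in their slots and put nothing in the tote. The job was handed in at about 6.8 s on the robot's clock.

- **Play measured:** the fingers were about 68.3 mm apart around the 50 mm tubes. The tool travelled 21.1 mm between stops at the near roller and 21.2 mm at the far one. That leaves about 2.8–2.9 mm of free movement each. A sound roller should give about 2.0 mm (0.8 mm bearing play plus 1.2 mm in the slots), and a worn one about 9.2 mm.
- **Forces:** the stops were felt at about 7–20 N, against the 40 N limit.
- **Last checks:** the final wrist and scene pictures show both axles in their slots and both tubes centred. The marker and spanner look untouched; I did not check the other bystanders separately. The gripper was clear, about 220 mm above the bench.
- **What disagreed:**
  - The free movement came out about 0.9 mm over nominal, which I put down to compliance and roughly 1 mm of pose noise.
  - In the pictures taken at the stops, the shifts against the neighbouring rollers were uneven by a few pixels. A worn roller would have shown about 28.
  - The tool also drifted to about 2° of tilt during the job.

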